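Key the drive flange onto the polisher spindle

TASK

Put the steel drive flange from the mat onto the spindle of the lap polisher, hexagon boss up, and turn it gently on the shaft until the key in its bore drops into the keyway and the flange sits fully home, flat on the lap. Feel your way with a light hand: pushing or twisting hard damages the lap and spindle. Let go of it there and leave everything else on the bench where it is.

Things in the scene. Friction and masses are not known exactly. Their poses are not given: they have to be found in the camera images.
- polisher: Bench flat-lap polisher, fixed: grey housing 300 x 300 mm, console on its front (-x) side, round black splash pan (outer radius 131 mm, rim 150 mm above the bench) round a grey steel lap disc (radius 100 mm, upper face 130 mm above the bench). The steel spindle stands out of the lap on the body's z axis. Origin: on the bench below the spindle; x to its back. Pushes of the flange over 40 N damage it.
- seat (a point): Point on the spindle axis in the plane of the lap's upper face, 130 mm above the bench: where the centre of the flange's underside must come to lie.
- shoulder (a point): Point on the spindle axis 26 mm above the lap, level with the flat shoulder in which the thick shaft (28 mm diameter, top edge chamfered 1.5 mm wide, 3 mm high) ends. A keyway 8.5 mm wide, 7 mm deep is cut down the thick shaft, open at the shoulder, down to the lap.
- nose_tip (a point): Bevelled tip of the threaded nose, 12 mm in diameter, that stands on the shoulder; 60 mm above the lap. The spindle lock holds the spindle, so it does not turn, but has caught it at any angle: the keyway faces anywhere within 1.2 rad either side of the polisher's front (-x). That angle is not measured: the slot is seen from above or felt for with the key.
- flange: Keyed steel drive flange, loose, lying on the mat boss up, 0.27 to 0.44 kg. Origin: centre of its underside; z up along its axis. Disc 80 mm in diameter, 6 mm thick, with a witness notch 8 mm wide, 5 mm deep in its rim on the +x side; on it a hexagon boss 40 mm across flats, with flats facing +x and every 60 degrees from there. Through bore 31.2 mm in diameter.
- boss_top (a point): Centre of the boss's upper end, on the flange's axis, 40 mm above its underside. The flats to grip run from 6 mm (top of the disc) to 40 mm above the underside.
- key_foot (a point): Lower end of the key inside the flange's bore, on the +x side, 18 mm above the underside, 12 mm off the axis. The key is 6 mm wide, stands in to 8.6 mm from the axis and runs from here to the top of the boss. With the key resting on the shoulder the flange's underside is 8 mm above the lap; with the key in the keyway it goes down those 8 mm and lies on the lap.
- nut: Bystander on the mat: hexagon steel spindle nut 19 mm across flats, 11 mm high, bore 13 mm. Origin: centre of its underside.
- spacer: Bystander on the mat: plain round steel spacer without key, 58 mm in diameter, 24 mm high, bore 31 mm. Origin: centre of its underside.
- mat: Fixed grey rubber mat 140 x 340 mm, 4 mm thick, on which flange, nut and spacer lie about 105 mm apart in a row along its y. Origin: centre of its underside.
- bangle: Bystander: brass bangle lying flat, 68 mm in diameter, 10 mm high. Origin: centre of its underside.
- cabochon: Bystander: domed purple stone 58 mm in diameter, 18 mm high. Origin: centre of its underside.
- brush: Bystander: flat brush lying on the bench, handle to its own -x. Origin on its underside.
- jar: Bystander: glass jar 64 mm in diameter, 75 mm high. Origin: centre of its underside.
- jewel_stand: Bystander: steel T-bar jewellery stand, foot 120 mm in diameter, 165 mm high, crossbar 110 mm along its y. Origin: centre of its underside.
There are look-alikes about, which are no part of the job. Leave any brown or orange look-alike of the flange alone.

How it is judged (in metres and radians):
At the end, for the whole second after the job is handed in: The flange lies still on the lap, boss up, its underside within 2.5 mm of the lap's face (key in the keyway), centred on the spindle within 3 mm and level within 0.05 rad, and is released (z of flange in the frame of seat below 0.0025 m and horizontal distance between flange and seat below 0.003 m and angle between flange's own z axis and vertical below 0.05 rad and linear speed of flange below 0.01 m/s and angular speed of flange below 0.1 rad/s); the robot touches nothing.
It fails at once if the flange is pushed, twisted or knocked against the polisher's lap or spindle with more than 40 N (contact force between flange and polisher above 40 N).
It fails at once if a bystander on the bench is moved by more than 25 mm (distance of any of nut, spacer, bangle, cabochon, brush, jar, jewel_stand from where it was at the start of the episode above 0.025 m).
It also fails if it takes over 72 s, if anything falls off the work surface, if the arm or the gripper's body presses on something with over 40 N, if the wrist force passes 120 N, or if a joint passes its speed limit or range.

ROBOT

A 6-joint arm with a two-finger parallel gripper is mounted at the origin on the work surface. World frame = base frame: x ahead of the robot, y to its left, z up, the work surface at z = 0. Lengths are in mm, angles in rad, forces in N, time in s.
With the tool pointing down it reaches from about 400 to 925 mm from the base axis. Payload 12.5 kg.
Tool frame: the origin (TCP) lies at the centre of the arm's flange, where the gripper is bolted on; the fingertips stand 190 mm ahead of it and the grasp point (between the pads) lies 171 mm ahead of it; z points along the fingers, y is the line along which they close (so a half turn about z gives the same grasp; the last joint's range is limited). The gripper opens to 95 mm and grips with 3 to 60 N. Pads are 20 mm wide; open, the fingers measure 119 mm over their backs; the gripper's body (75 mm by 180 mm) begins 59 mm behind the grasp point.
Start: joints at [1.158, 0.491, 1.559, -0, 1.092, -0.106], TCP at [188.732, 595.823, 404.761] pointing down, gripper open.
Joint ranges: [-3.1, 3.1], [-0.84, 2.19], [0.05, 2.79], [-1.13, 4.28], [0.06, 2.93], [-2.69, 2.69]. Speed limits (rad/s): [2.22, 2.22, 2.79, 3.14, 3.14, 3.14].

INTERFACE

Orientations are given as [roll, pitch, yaw] about the fixed x, y, z axes, in that order (R = Rz(yaw) Ry(pitch) Rx(roll)).
In Python, from cell import env, read_camera, search_frame, cut_out gives the robot as it stands. The module is installed in compiled form; this text tells all that it offers.
- The arm moves only by the tool move_arm, never from a script. Its argument "commands" is a list of rows, each a list of 3 entries, a list of its own where there are three numbers: the shift along the world's x, y, z normalised to -1 to 1, where 1 is 0.03 m, then the turn about the world's z normalised to -1 to 1, where 1 is 0.08 rad, then the opening, from -1 (shut) to 1 (fully open), so that 0 is half open. A call has 1 to 20 rows; each row shifts and turns the commanded pose from where the row before left it; what a row does not reach is not made up. A row lasts 1/12 s, in which the tool goes at most 41.7 mm and 7.16 degrees, less where a joint would pass 70% of its speed; a pose out of reach is approached as far as the arm can. A call with a number of a shift or a turn outside -1 to 1 is refused whole. A call with a gripper value outside its range is refused whole. The fingers move at their own pace and stop on an object; the grip force is fixed at half the most. Time passes only in rows, so rows that do not move let the fingers close. It gives the time, the measured TCP pose, the force, the opening and the grip force at its end, in the units of the state.
- env.state(): the state, without advancing time (a new reading comes with each control period).
- read_camera(name): name is "scene" or "top" or "wrist"; returns a dict with "image" (480x640x3 uint8, red, green, blue), "fx", "fy", "cx", "cy" (pixels), "D" ([k1, k2, p1, p2, k3] as OpenCV has them; the pictures are not rectified), "rvec" (rotation vector, rad) and "tvec" (3), from world to camera coordinates, as OpenCV has them. Camera axes: x right, y down, z forward; pixel columns grow to the right and rows downward; lengths in mm; the calibration is good to about 2 mm. A picture is of the moment at which its call begins. There is no depth.
- env.job_done(): hands the job in; it is judged then, once.
Trained networks look in a picture, given as the dict that the camera call returned (one of the last four; its "shot" number tells which), for a name from the list of things; names that differ only in an ending like _2 or _b are one class to them, and where a whole thing is asked for, a point or a joint stands for the part that bears it (a point fixed in the world has none). Each returns a list of dicts, best first, with "confidence" (0 to 1); they miss things now and then, are a little off and sometimes report something else, mostly with a low value. They report only what shows in the picture. A call takes as long as a camera call. They do not tell look-alikes from the thing itself.
- search_frame(thing, picture): "at" ([column, row] in pixels, amid what is visible of it).
- cut_out(thing, picture): "region" (480x640 bool, what is visible of it) and "at" ([column, row] in pixels, amid what is visible of it).
The state is a dict: "t": time; "joints": joint angles; "qvel": joint speeds; "tau": joint torques, N m; "eef_pos": TCP position; "tcp_rot": TCP orientation; "ft_force": force on the tool from outside, world axes, zero at the start; "moment": the same for the moment, N m; "opening": opening from 0.0 (shut) to 1.0 (fully open); "grip_force": force on a finger pad.
Only numpy, scipy, OpenCV 4.12 (cv2) and the standard library are available. Lean on these libraries where they do the work, as an engineer would, in place of code of your own. Each camera call takes 0.05 s, during which the arm holds its last target. There are 200 camera calls.

## Working session

There is one attempt and no reset: what is moved stays moved. The work goes in short steps, Python scripts to look and compute and a tool call to move; the robot and the scene stay as the last step left them, time stands still between calls to the robot, and variables do not carry over. Pictures are saved under pics/ and viewed, at most 10 in all, crops included, and the job is handed in when it is done.

Besides the shell and the picture viewer there is one more tool, called by a JSON object that holds its "method" and its "body". move_arm: Moves the arm, as the interface text tells. Its arguments: {"type":"object","properties":{"commands":{"type":"array","items":{"type":"array"}}},"required":["commands"]}

```bash
mkdir -p pics; cat > h.py <<'E'
import numpy as np, cv2
from cell import env, read_camera, search_frame, cut_out
def ray(c,uv):
    K=np.array([[c["fx"],0,c["cx"]],[0,c["fy"],c["cy"]],[0,0,1]]);D=np.array(c["D"],float)
    p=cv2.undistortPoints(np.array([[uv]],float),K,D)[0,0]
    R=cv2.Rodrigues(np.array(c["rvec"],float))[0];t=np.array(c["tvec"],float).ravel()
    return -R.T@t, R.T@np.array([p[0],p[1],1])
def at_z(c,uv,z):
    o,d=ray(c,uv); return o+d*(z-o[2])/d[2]
def proj(c,P):
    K=np.array([[c["fx"],0,c["cx"]],[0,c["fy"],c["cy"]],[0,0,1]])
    return cv2.projectPoints(np.array(P,float).reshape(-1,3),np.array(c["rvec"],float),np.array(c["tvec"],float),K,np.array(c["D"],float))[0][:,0]
def save(c,n): cv2.imwrite("pics/"+n,c["image"][:,:,::-1])
E
python3 - <<'E'
from h import *
np.set_printoptions(precision=1,suppress=True)
for n in ["top","scene"]:
    c=read_camera(n); save(c,n+"1.png")
    for th,z in [("flange",0.044),("boss_top",.044),("polisher",.13),("nose_tip",.19),("key_foot",.022),("jewel_stand",.1),("spacer",.028),("nut",.015),("jar",.07)]:
        for r in search_frame(th,c)[:3]: print(n,th,round(r["confidence"],2),r["at"],at_z(c,r["at"],z*1000))
print(env.state())
E
```

```text
top flange 0.85 [422.6, 337.1] [ 350.9 -362.7   44. ]
top flange 0.76 [426.7, 275.4] [ 494.7 -377.    44. ]
top flange 0.63 [497.1, 299.9] [ 435. -540.   44.]
top boss_top 0.97 [420.3, 339.5] [ 345.4 -357.2   44. ]
top boss_top 0.9 [458.4, 200.4] [ 672.9 -458.3   44. ]
top boss_top 0.69 [426.7, 278.0] [ 488.5 -376.8   44. ]
top polisher 0.98 [185.4, 280.3] [488.7 172.  130. ]
top nose_tip 0.6 [185.2, 278.2] [491.3 157.1 190. ]
top key_foot 0.69 [421.6, 336.6] [ 350.5 -363.8   22. ]
top key_foot 0.66 [461.4, 201.5] [ 673.7 -470.4   22. ]
top key_foot 0.61 [498.8, 300.0] [ 434.5 -550.3   22. ]
top jewel_stand 0.94 [348.4, 168.1] [ 743.2 -194.6  100. ]
top spacer 0.89 [385.5, 262.2] [ 528.2 -281.9   28. ]
top jar 0.76 [297.4, 149.2] [797.5 -75.1  70. ]
scene flange 0.93 [193.6, 258.0] [ 713.3 -432.3   44. ]
scene flange 0.79 [242.1, 196.0] [ 469.8 -528.8   44. ]
scene flange 0.58 [315.6, 208.8] [ 387.5 -346.    44. ]
scene boss_top 0.81 [245.0, 198.8] [ 473.7 -513.9   44. ]
scene boss_top 0.74 [478.6, 340.7] [508.9 185.5  44. ]
scene boss_top 0.64 [315.1, 210.2] [ 392.8 -343.    44. ]
s
[... 281 characters left out ...]
]
scene jewel_stand 0.69 [244.6, 332.8] [ 826.9 -136.9  100. ]
scene spacer 0.88 [298.3, 253.2] [ 530.5 -274.9   28. ]
scene spacer 0.28 [479.3, 339.2] [490.2 179.5  28. ]
scene spacer 0.25 [270.4, 234.8] [ 523.8 -373.4   28. ]
scene nut 0.64 [322.6, 276.2] [ 542.9 -188.9   15. ]
scene jar 0.75 [278.1, 370.5] [833.1 -45.9  70. ]
{'t': 1.0, 'joints': array([ 1.2,  0.5,  1.6,  0. ,  1.1, -0.1]), 'qvel': array([ 0.,  0.,  0., -0.,  0., -0.]), 'tau': array([  0. , -61.2, -25.8,   0.1,   0. ,  -0. ]), 'eef_pos': array([188.7, 595.8, 404.8]), 'tcp_rot': array([ 3.1, -0. ,  2.8]), 'ft_force': array([0.7, 0.4, 0.1]), 'moment': array([-0.,  0.,  0.]), 'grip_force': 0.0, 'opening': 1.0010405775027962}
```

View pics/top1.png

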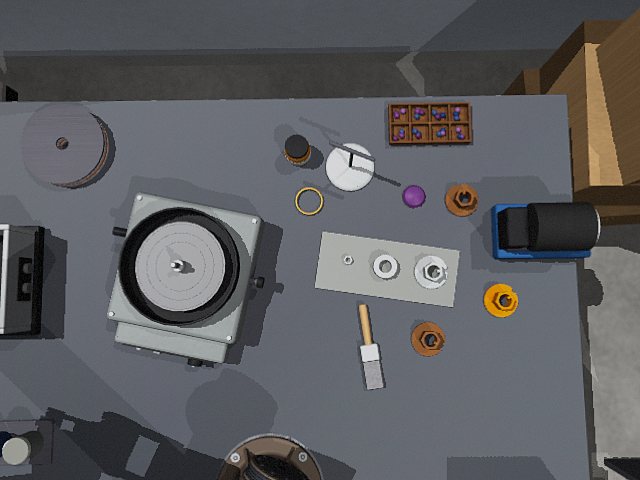

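View pics/scene1.png

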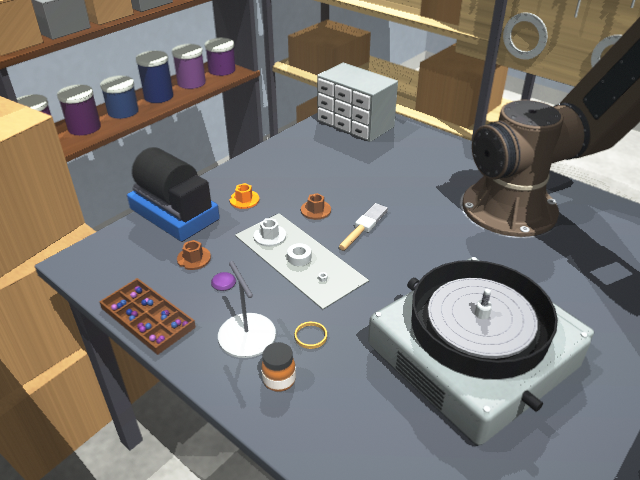

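The top view shows the steel flange on the mat at (432,271), with the spacer at (385,266) and the nut at (348,259). The spindle is at about (178,266). The brown and orange look-alikes are at (461,199), (501,300) and (428,339). In the scene view the flange is at (269,232) and the nose tip at (486,293).

```bash
python3 - <<'E'
from h import *
np.set_printoptions(precision=1,suppress=True)
a=read_camera("top");b=read_camera("scene");w=read_camera("wrist")
def tri(u,v):
    o1,d1=ray(a,u);o2,d2=ray(b,v)
    s=np.linalg.lstsq(np.c_[d1,-d2],o2-o1,rcond=None)[0]
    p,q=o1+d1*s[0],o2+d2*s[1]; return (p+q)/2,np.linalg.norm(p-q)
print("nose",tri([178,266],[486,293])); 
print("lap ctr",at_z(a,[180,266],130)); print("flange",at_z(a,[431,270],44),tri([431,270],[269,226]))
o,d=ray(w,[w["cx"],w["cy"]]);print("wristcam",o,d,w["fx"],cv2.Rodrigues(np.array(w["rvec"]))[0]); print(env.state()["tcp_rot"])
g=cv2.resize(a["image"][150:380,90:290],None,fx=2.6,fy=2.6,interpolation=3)
cv2.imwrite("pics/crop.png",g[:,:,::-1])
E
```

```text
nose (array([517. , 178.6, 175.3]), np.float64(4.50620220513508))
lap ctr [520.6 184.3 130. ]
flange [ 507.3 -387.5   44. ] (array([ 508.6, -390. ,   37.6]), np.float64(3.429154300155503))
wristcam [117.6 618.1 384.8] [ 0.3 -0.1 -1. ] 363.5668004885193 [[ 0.3  1.   0. ]
 [ 0.9 -0.3  0.3]
 [ 0.3 -0.1 -1. ]]
[3.1 0.  2.8]
```

{"method": "move_arm", "body": {"commands": [[[0.73,-0.92,0.03],0,1],[[0.73,-0.92,0.03],0,1],[[0.73,-0.92,0.03],0,1],[[0.73,-0.92,0.03],0,1],[[0.73,-0.92,0.03],0,1],[[0.73,-0.92,0.03],0,1],[[0.73,-0.92,0.03],0,1],[[0.73,-0.92,0.03],0,1],[[0.73,-0.92,0.03],0,1],[[0.73,-0.92,0.03],0,1],[[0.73,-0.92,0.03],0,1],[[0.73,-0.92,0.03],0,1],[[0.73,-0.92,0.03],0,1],[[0.73,-0.92,0.03],0,1],[[0.73,-0.92,0.03],0,1],[[0,0,0],0,1],[[0,0,0],0,1]]}}

```text
t: 2.57
eef_pos: [518.0, 180.5, 418.1]
tcp_rot: [3.142, -0.0, 2.832]
ft_force: [-0.9, 0.4, 0.6]
opening: 1.003
grip_force: 0.0
```

```bash
python3 - <<'E'
from h import *
np.set_printoptions(precision=2,suppress=True)
w=read_camera("wrist"); print(env.state()["eef_pos"],env.state()["tcp_rot"])
np.savez("w1.npz",**{k:v for k,v in w.items()})
uv=proj(w,[[520,183,156]])[0]; print(uv,proj(w,[[520,183,190]]))
for r in search_frame("nose_tip",w): print(r["at"],r["confidence"],at_z(w,r["at"],190))
u,v=np.clip(uv.astype(int),[100,75],[540,405])
g=cv2.resize(w["image"][v-75:v+75,u-100:u+100],None,fx=4,fy=4,interpolation=cv2.INTER_CUBIC)
print(u-100,v-75)
cv2.imwrite("pics/sp.png",g[:,:,::-1]); save(w,"w1.png")
E
```

```text
[517.33 181.4  418.1 ] [ 3.14 -0.    2.83]
[319.08 246.96] [[319.78 263.64]]
[313.8, 166.1] 0.68 [463.18 197.44 190.  ]
219 171
```

View pics/sp.png

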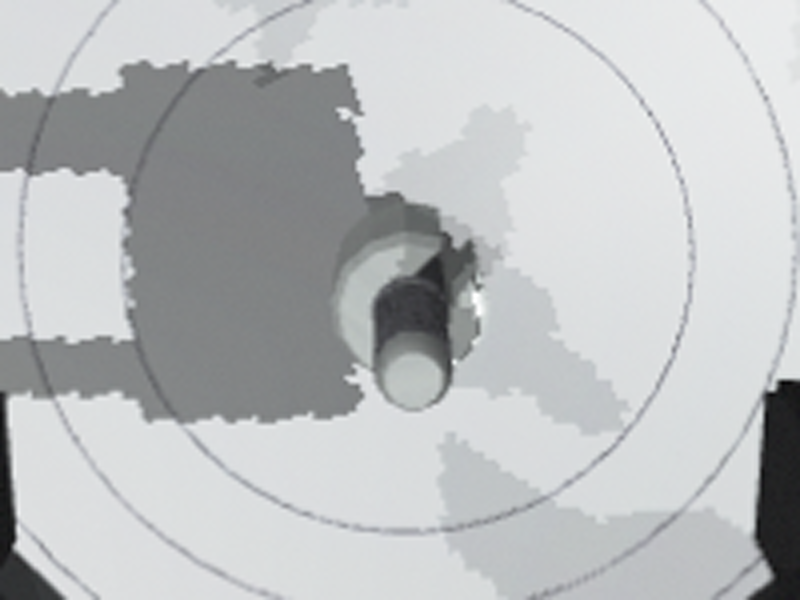

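The wrist crop shows the nose tip at crop (412,378) with the shoulder below it. A dark slot runs from about crop (430,265) to (470,250), at the upper right of the shaft. I'll fit the slot angle by overlaying it.

```bash
python3 - <<'E'
from h import *
np.set_printoptions(precision=2,suppress=True)
w=dict(np.load("w1.npz"))
c=at_z(w,[219+412/4,171+378/4],190); print("tip",c)
for q in [(435,262),(465,255),(470,290),(440,235)]: 
    p=at_z(w,[219+q[0]/4,171+q[1]/4],156)[:2]-c[:2]; print(q,p,np.hypot(*p),np.arctan2(p[1],p[0]))
x0,y0=279,196
tiles=[]
im=w["image"][y0:y0+80,x0:x0+80]
for ang in [None,2.0,2.15,2.3,2.45,2.6]:
    g=cv2.resize(im,None,fx=3.3,fy=3.3,interpolation=cv2.INTER_CUBIC).copy()
    def dr(P,col):
        u=((proj(w,P)-[x0,y0]+.5)*3.3-.5)
        cv2.polylines(g,[np.round(u*8).astype(np.int32)],False,col,1,cv2.LINE_AA,3)
    if ang is not None:
        t=np.linspace(0,2*np.pi,60);
        dr(np.c_[c[0]+12.5*np.cos(t),c[1]+12.5*np.sin(t),t*0+156],(255,0,0))
        e=np.array([np.cos(ang),np.sin(ang)]);n=np.array([-e[1],e[0]])
        for z,r1,col in [(156,12,(0,200,0)),(153,14,(0,0,255))]:
            L=[c[:2]+e*r1+n*4.25,c[:2]+e*7+n*4.25,c[:2]+e*7-n*4.25,c[:2]+e*r1-n*4.25]
            dr([[*l,z] for l in L],col)
    tiles.append(g)
cv2.imwrite("pics/ov.png",np.vstack([np.hstack(tiles[:3]),np.hstack(tiles[3:])])[:,:,::-1])
E
```

```text
tip [521.56 183.93 190.  ]
(435, 262) [-6.94  7.08] 9.91698469403002 2.3465635754441063
(465, 255) [-6.56 12.39] 14.018645444769732 2.057779669482694
(470, 290) [-0.25 11.38] 11.383138552194684 1.5928311063910594
(440, 235) [-11.29   9.33] 14.647389645737267 2.4511084789173068
```

View pics/ov.png

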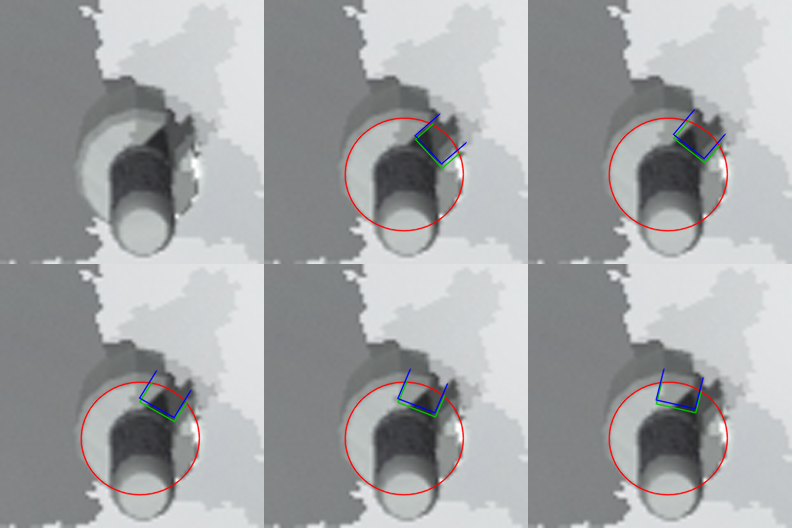

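The slot matches best at a world angle of about 2.1 rad, with the spindle at (521.5,184). Next I go to the flange.

{"method": "move_arm", "body": {"commands": [[[-0.02,-0.95,0],0,1],[[-0.02,-0.95,0],0,1],[[-0.02,-0.95,0],0,1],[[-0.02,-0.95,0],0,1],[[-0.02,-0.95,0],0,1],[[-0.02,-0.95,0],0,1],[[-0.02,-0.95,-0.2],0,1],[[-0.02,-0.95,-0.2],0,1],[[-0.02,-0.95,-0.2],0,1],[[-0.02,-0.95,-0.2],0,1],[[-0.02,-0.95,-0.2],0,1],[[-0.02,-0.95,-0.2],0,1],[[-0.02,-0.95,-0.2],0,1],[[-0.02,-0.95,-0.2],0,1],[[-0.02,-0.95,-0.2],0,1],[[-0.02,-0.95,-0.2],0,1],[[-0.02,-0.95,-0.2],0,1],[[-0.02,-0.95,-0.2],0,1],[[-0.02,-0.95,-0.2],0,1],[[-0.02,-0.95,-0.2],0,1]]}}

```text
t: 4.33
eef_pos: [505.8, -388.1, 334.1]
tcp_rot: [3.141, -0.0, 2.837]
ft_force: [0.8, -0.7, 0.1]
opening: 0.997
grip_force: 0.0
```

```bash
python3 - <<'E'
from h import *
np.set_printoptions(precision=2,suppress=True)
w=read_camera("wrist"); s=env.state(); print(s["eef_pos"],s["tcp_rot"],s["joints"])
np.savez("w2.npz",**w)
for n,z in [("flange",20),("boss_top",44),("key_foot",22),("spacer",28)]:
    for r in search_frame(n,w)[:2]: print(n,r["at"],r["confidence"],at_z(w,r["at"],z))
save(w,"w2.png")
E
```

```text
[ 505.31 -392.25  332.82] [-3.14  0.    2.83] [-0.76  0.59  1.6  -0.    0.96 -2.03]
flange [308.0, 217.9] 0.97 [ 496.66 -390.97   20.  ]
flange [281.9, 383.6] 0.85 [ 644.05 -464.62   20.  ]
boss_top [308.8, 217.2] 0.87 [ 491.26 -388.18   44.  ]
boss_top [283.7, 383.5] 0.86 [ 627.33 -455.02   44.  ]
key_foot [100.6, 205.9] 0.9 [ 433.78 -553.28   22.  ]
key_foot [263.7, 39.6] 0.84 [ 357.12 -380.8    22.  ]
spacer [451.4, 206.8] 0.92 [ 520.95 -276.9    28.  ]
```

View pics/w2.png

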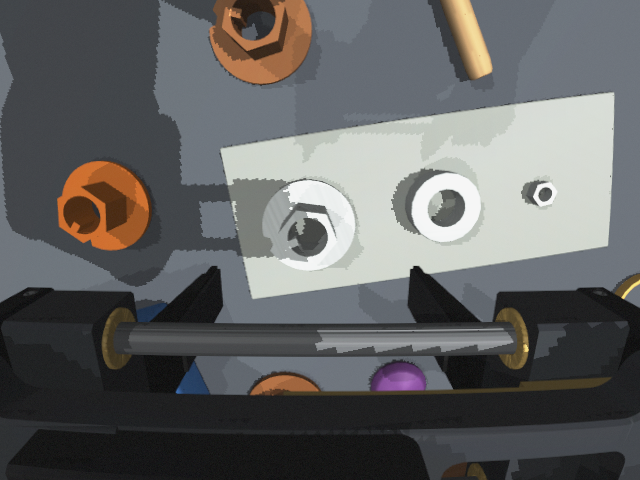

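The wrist view shows the flange at (309,225), its boss's upper end around (308,232), and the key apparently at (297,240). The spacer is at (450,206). I'll fit the pose.

```bash
cat > fit.py <<'E'
from h import *
np.set_printoptions(precision=2,suppress=True)
w=dict(np.load("w2.npz"))
x0,y0,S=250,165,5
def edges(cx,cy,yaw):
    t=np.linspace(0,2*np.pi,90)
    out=[]
    R=np.array([[np.cos(yaw),-np.sin(yaw)],[np.sin(yaw),np.cos(yaw)]])
    def add(P,z): 
        P=np.array(P)@R.T+[cx,cy]; out.append(np.c_[P,np.full(len(P),z)])
    a0=np.arcsin(4/40.); tt=np.linspace(a0,2*np.pi-a0,90)
    disc=np.r_[np.c_[40*np.cos(tt),40*np.sin(tt)],[[35,-4],[35,4]]]; disc=np.r_[disc,disc[:1]]
    h=np.pi/6+np.arange(7)*np.pi/3; hexa=np.c_[np.cos(h),np.sin(h)]*20/np.cos(np.pi/6)
    a1=np.arcsin(3/15.6); tb=np.linspace(a1,2*np.pi-a1,60)
    bore=np.r_[np.c_[15.6*np.cos(tb),15.6*np.sin(tb)],[[8.6,-3],[8.6,3]]];bore=np.r_[bore,bore[:1]]
    add(disc,10);add(hexa,44);add(bore,44);add(hexa,10)
    return out
E
python3 - <<'E'
from fit import *
from scipy.ndimage import gaussian_filter
g=cv2.cvtColor(w["image"],cv2.COLOR_RGB2GRAY).astype(float)
g=gaussian_filter(g,1.0); gx=cv2.Sobel(g,-1,1,0);gy=cv2.Sobel(g,-1,0,1);m=np.minimum(np.hypot(gx,gy),80).astype(np.float32)
def score(cx,cy,yaw):
    s=0
    for P in edges(cx,cy,yaw)[:3]:
        seg=np.concatenate([np.linspace(P[i],P[i+1],4)[:-1] for i in range(len(P)-1)])
        u=proj(w,seg).astype(np.float32)
        s+=cv2.remap(m,u[None,:,0],u[None,:,1],1).mean()
    return s
best=[]
for yaw in np.arange(-3.14,3.14,.1):
    for cx in range(500,517,4):
        for cy in range(-398,-377,4): best.append((score(cx,cy,yaw),cx,cy,yaw))
best.sort(reverse=True)
from scipy.optimize import minimize
res=[]
for b in best[:25]:
    r=minimize(lambda p:-score(p[0],p[1],p[2]/20),[b[1],b[2],b[3]*20],method="Nelder-Mead",options=dict(initial_simplex=np.array([[0,0,0],[2,0,0],[0,2,0],[0,0,1.]])+[b[1],b[2],b[3]*20]))
    res.append((-r.fun,r.x[0],r.x[1],r.x[2]/20))
res.sort(reverse=True)
for r in res[::4]: print(np.array(r))
cr=w["image"][y0:y0+115,x0:x0+120]
t=[]
for k in (0,1):
    G=cv2.resize(cr,None,fx=3.3,fy=3.3,interpolation=2).copy()
    if k:
        for P,col in zip(edges(*res[0][1:]),[(255,0,0),(0,160,0),(0,0,255),(255,160,0)]):
            cv2.polylines(G,[np.round(((proj(w,P)-[x0,y0]+.5)*3.3-.5)*8).astype(np.int32)],False,col,1,cv2.LINE_AA,3)
    t.append(G)
cv2.imwrite("pics/fit.png",np.hstack(t)[:,:,::-1])
E
```

```text
[ 211.37  505.91 -394.11   -1.54]
[ 205.88  506.1  -394.     -2.66]
[ 204.85  505.95 -393.97    0.54]
[ 204.38  505.93 -394.03   -0.51]
[ 197.16  505.72 -394.12   -2.37]
[ 194.72  505.91 -394.03   -3.02]
[ 191.58  506.06 -394.05   -1.99]
```

View pics/fit.png

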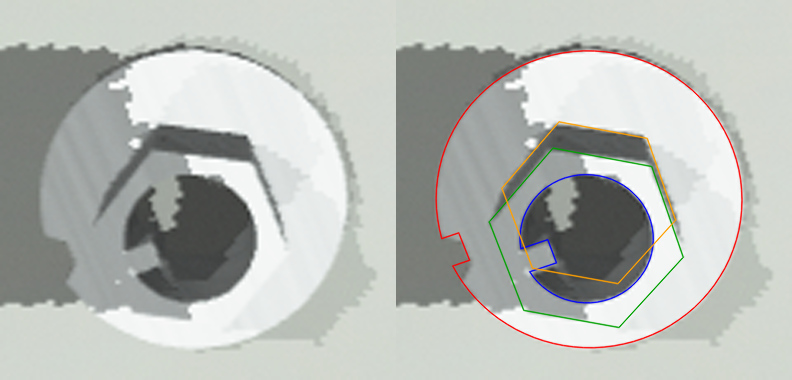

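The fit overlay agrees well. The flange is at (506,-394) with yaw -1.54. Gripping at tool yaw 3.17 leaves a turn of -2.64 to bring the key to 2.1.

{"method": "move_arm", "body": {"commands": [[[0.0,-0.04,-0.5],0.84,1],[[0.0,-0.04,-0.5],0.84,1],[[0.01,-0.04,-0.5],0.84,1],[[0.01,-0.04,-0.5],0.84,1],[[0.01,-0.04,-0.5],0.84,1],[[0,0,0],0,1],[[0,0,0],0,1],[[0,0,0],0,1]]}}

```text
t: 5.25
eef_pos: [506.6, -393.4, 260.5]
tcp_rot: [-3.141, 0.001, -3.113]
ft_force: [-0.4, -0.0, 0.1]
opening: 1.001
grip_force: 0.0
```

{"method": "move_arm", "body": {"commands": [[[0,0,-0.6],0,1],[[0,0,-0.6],0,1],[[0,0,-0.4],0,1],[[0,0,-0.28],0,1],[[0,0,0],0,0],[[0,0,0],0,-0.4],[[0,0,0],0,-0.7],[[0,0,0],0,-1],[[0,0,0],0,-1],[[0,0,0],0,-1],[[0,0,0],0,-1],[[0,0,0],0,-1]]}}

```text
t: 6.25
eef_pos: [506.1, -394.2, 203.0]
tcp_rot: [-3.142, 0.0, -3.112]
ft_force: [-0.6, 0.1, -0.4]
opening: 0.498
grip_force: 0.0
```

{"method": "move_arm", "body": {"commands": [[[0,0,0],0,-1],[[0,0,0],0,-1],[[0,0,0],0,-1],[[0,0,0],0,-1],[[0,0,0],0,-1]]}}

```text
t: 6.67
eef_pos: [506.1, -394.2, 202.9]
tcp_rot: [3.141, 0.0, -3.112]
ft_force: [-1.2, 0.8, 2.1]
opening: 0.427
grip_force: 29.2
```

{"method": "move_arm", "body": {"commands": [[[0,0,1],0,-1],[[0,0,1],0,-1],[[0,0,1],-1,-1],[[0,0,1],-1,-1],[[0.017,0.62,0.2],-1,-1],[[0.017,0.62,0.2],-1,-1],[[0.017,0.62,0.2],-1,-1],[[0.017,0.62,0.2],-1,-1],[[0.017,0.62,0.2],-1,-1],[[0.017,0.62,0.2],-1,-1],[[0.017,0.62,0.2],-1,-1],[[0.017,0.62,0.2],-1,-1],[[0.017,0.62,0.2],-1,-1],[[0.017,0.62,0.2],-1,-1],[[0.017,0.62,0.2],-1,-1],[[0.017,0.62,0.2],-1,-1],[[0.017,0.62,0.2],-1,-1],[[0.017,0.62,0.2],-1,-1],[[0.017,0.62,0.2],-1,-1],[[0.017,0.62,0.2],-1,-1]]}}

```text
t: 8.33
eef_pos: [514.1, -95.6, 418.8]
tcp_rot: [-3.141, -0.0, 1.727]
ft_force: [0.1, -0.2, -2.8]
opening: 0.427
grip_force: 29.2
```

{"method": "move_arm", "body": {"commands": [[[0.017,0.62,0],-1,-1],[[0.017,0.62,0],-1,-1],[[0.017,0.62,0],-1,-1],[[0.017,0.62,0],-1,-1],[[0.017,0.62,0],-1,-1],[[0.017,0.62,0],-1,-1],[[0.017,0.62,0],-1,-1],[[0.017,0.62,0],-1,-1],[[0.017,0.62,0],-1,-1],[[0.017,0.62,0],-1,-1],[[0.017,0.62,0],-1,-1],[[0.017,0.62,0],-1,-1],[[0.017,0.62,0],-1,-1],[[0.017,0.62,0],-1,-1],[[0.017,0.62,0],-1,-1],[[0,0,0],0,-1],[[0,0,0],0,-1],[[0,0,0],0,-1]]}}

```text
t: 9.83
eef_pos: [521.8, 182.1, 418.5]
tcp_rot: [3.142, 0.001, 0.533]
ft_force: [0.3, 0.4, -2.3]
opening: 0.426
grip_force: 29.2
```

```bash
python3 - <<'E'
from h import *
np.set_printoptions(precision=2,suppress=True)
s=env.state(); print(s["t"],s["eef_pos"],s["tcp_rot"],s["joints"],s["ft_force"],s["moment"])
w=read_camera("wrist"); save(w,"w3.png")
t=read_camera("top");b=read_camera("scene"); np.savez("t3.npz",**t); np.savez("s3.npz",**b)
for c,n in ((t,"top"),(b,"scene")):
  e=s["eef_pos"]
  print(n,proj(c,[[521.5,184,130],[521.5,184,190],[e[0],e[1],e[2]-171+12]]))
def crop(c,u,v):
    return cv2.resize(c["image"][v-50:v+50,u-65:u+65],(390,300),interpolation=2)
cv2.imwrite("pics/c3.png",np.vstack([np.hstack([crop(t,178,266),crop(b,486,290)]),np.hstack([cv2.resize(w["image"],(390,300)),np.zeros((300,390,3),np.uint8)])])[:,:,::-1])
E
```

```text
9.8333 [521.83 182.09 418.52] [3.14 0.   0.53] [ 0.22  0.37  1.72 -0.    1.05  1.25] [ 0.33  0.36 -2.34] [-0.05  0.11  0.02]
top [[180.16 265.58]
 [172.63 264.1 ]
 [163.87 262.  ]]
scene [[482.01 313.2 ]
 [487.57 289.85]
 [493.4  260.3 ]]
```

View pics/c3.png

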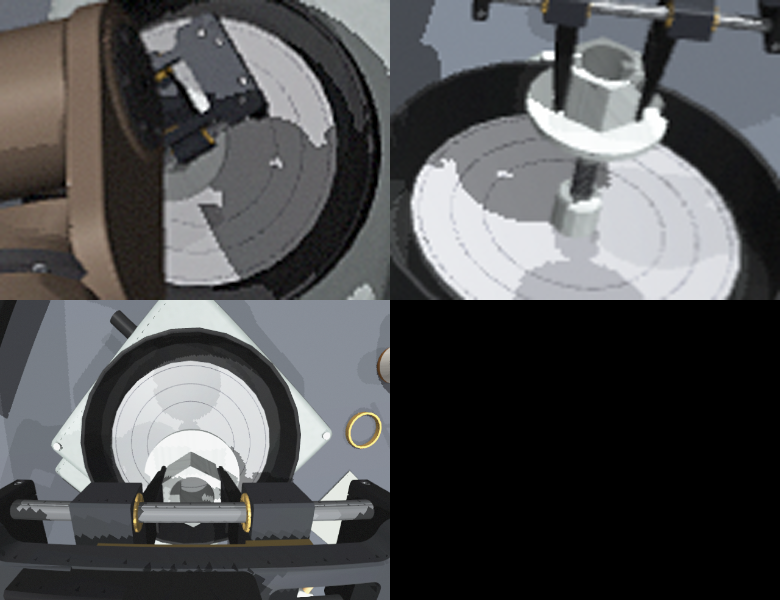

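The scene crop shows the flange held level and boss up above the nose. The wrist view shows the lap and the flange together, so I can fit their relative offset without the calibration bias.

```bash
python3 - <<'E'
from h import *
from scipy.ndimage import gaussian_filter
from scipy.optimize import minimize
np.set_printoptions(precision=2,suppress=True)
w1=dict(np.load("w1.npz")); w3=read_camera("wrist"); np.savez("w3.npz",**w3)
def emap(w):
    g=gaussian_filter(cv2.cvtColor(w["image"],cv2.COLOR_RGB2GRAY).astype(float),1.0)
    return np.minimum(np.hypot(cv2.Sobel(g,-1,1,0),cv2.Sobel(g,-1,0,1)),80).astype(np.float32)
def sc(m,w,P):
    u=proj(w,P).astype(np.float32); return cv2.remap(m,u[None,:,0],u[None,:,1],1).mean()
t=np.linspace(0,2*np.pi,400)
def circ(x,y,r,z): return np.c_[x+r*np.cos(t),y+r*np.sin(t),t*0+z]
for n,w in (("w1",w1),("w3",w3)):
    m=emap(w)
    f=lambda p:-sc(m,w,circ(p[0],p[1],100,130))
    g=[(f((x,y)),x,y) for x in np.arange(512,532,1.) for y in np.arange(174,194,1.)]
    b=min(g); r=minimize(f,b[1:],method="Nelder-Mead"); print(n,"lap",r.x,r.fun)
import fit
m=emap(w3); z0=env.state()["eef_pos"][2]-199
def segs(p):
    E=fit.edges(p[0],p[1],p[2]/20)[:3]; s=0
    for P,z,wt in zip(E,(6,40,40),(1,1,1)):
        P[:,2]=z0+z+p[3]
        s+=sc(m,w3,np.concatenate([np.linspace(P[i],P[i+1],4)[:-1] for i in range(len(P)-1)]))
    return s
b=[]
for x in np.arange(517,527,2.):
  for y in np.arange(177,188,2.):
    for ya in np.arange(1.9,2.31,.1): b.append((segs((x,y,ya*20,0)),x,y,ya*20))
b.sort(reverse=True)
for k in b[:3]:
    r=minimize(lambda p:-segs(p),[*k[1:],0],method="Nelder-Mead",options=dict(initial_simplex=np.array([[0,0,0,0],[1,0,0,0],[0,1,0,0],[0,0,1.,0],[0,0,0,2]])+[*k[1:],0])); print("flange",r.x[:2],r.x[2]/20,r.x[3],r.fun)
s=env.state(); print(s["eef_pos"],s["tcp_rot"])
E
```

```text
w1 lap [521.4  184.14] -64.25316619873047
w3 lap [521.98 184.36] -64.31866455078125
flange [522.23 181.78] 2.199581473121711 0.8904175333416586 -186.39944458007812
flange [522.1  181.73] 2.200249022587821 0.6319288768321011 -186.2837677001953
flange [522.28 181.84] 2.195750562540045 0.9723163539819276 -186.30023193359375
[522.01 181.74 418.85] [3.14 0.   0.53]
```

Both lap fits put the axis at (521.7,184.2). The flange is held at (522.2,181.8) with its key at about 2.15, so I correct and descend to just above the shoulder.

{"method": "move_arm", "body": {"commands": [[[-0.02,0.08,0],-0.75,-1],[[0,0,0],0,-1],[[0,0,0],0,-1],[[0,0,-0.3],0,-1],[[0,0,-0.3],0,-1],[[0,0,-0.3],0,-1],[[0,0,-0.3],0,-1],[[0,0,-0.3],0,-1],[[0,0,-0.3],0,-1],[[0,0,-0.15],0,-1],[[0,0,0],0,-1],[[0,0,0],0,-1]]}}

```text
t: 11.03
eef_pos: [521.5, 184.9, 360.2]
tcp_rot: [3.142, 0.0, 0.471]
ft_force: [-0.5, -0.8, -2.6]
opening: 0.425
grip_force: 29.2
```

{"method": "move_arm", "body": {"commands": [[[0,0,-0.05],0,-1],[[0,0,-0.05],0,-1],[[0,0,-0.05],0,-1],[[0,0,-0.05],0,-1],[[0,0,0],0,-1]]}}

```text
t: 11.45
eef_pos: [521.3, 184.8, 354.2]
tcp_rot: [3.142, 0.0, 0.471]
ft_force: [-0.7, -0.5, -3.3]
opening: 0.427
grip_force: 29.2
```

{"method": "move_arm", "body": {"commands": [[[0,0,-0.05],0,-1],[[0,0,-0.05],0,-1],[[0,0,-0.05],0,-1],[[0,0,-0.05],0,-1],[[0,0,0],0,-1]]}}

```text
t: 11.87
eef_pos: [521.3, 184.8, 348.0]
tcp_rot: [-3.142, 0.001, 0.471]
ft_force: [-0.7, -0.8, -2.6]
opening: 0.427
grip_force: 29.2
```

Underside at about 149 and no contact, so it's around the shaft. Continuing slowly.

{"method": "move_arm", "body": {"commands": [[[0,0,-0.05],0,-1],[[0,0,-0.05],0,-1],[[0,0,-0.05],0,-1],[[0,0,-0.05],0,-1],[[0,0,0],0,-1]]}}

```text
t: 12.28
eef_pos: [521.3, 184.8, 342.0]
tcp_rot: [-3.142, 0.0, 0.471]
ft_force: [0.5, -0.6, -3.1]
opening: 0.426
grip_force: 29.2
```

{"method": "move_arm", "body": {"commands": [[[0,0,-0.03],0,-1],[[0,0,-0.03],0,-1],[[0,0,-0.03],0,-1],[[0,0,0],0,-1]]}}

```text
t: 12.62
eef_pos: [521.3, 184.8, 339.5]
tcp_rot: [3.142, 0.0, 0.471]
ft_force: [0.4, 0.3, -3.3]
opening: 0.427
grip_force: 29.2
```

{"method": "move_arm", "body": {"commands": [[[0,0,-0.03],0,-1],[[0,0,-0.03],0,-1],[[0,0,0],0,-1]]}}

```text
t: 12.87
eef_pos: [521.3, 184.8, 337.7]
tcp_rot: [3.142, 0.0, 0.471]
ft_force: [-0.0, 0.5, -3.3]
opening: 0.424
grip_force: 29.2
```

{"method": "move_arm", "body": {"commands": [[[0,0,-0.02],0,-1],[[0,0,-0.02],0,-1],[[0,0,0],0,-1]]}}

```text
t: 13.12
eef_pos: [521.3, 184.8, 336.6]
tcp_rot: [3.142, 0.0, 0.471]
ft_force: [-0.3, -0.6, -2.5]
opening: 0.426
grip_force: 29.2
```

{"method": "move_arm", "body": {"commands": [[[0,0,-0.02],0,-1],[[0,0,-0.02],0,-1],[[0,0,0],0,-1]]}}

```text
t: 13.37
eef_pos: [521.3, 184.8, 335.3]
tcp_rot: [3.142, 0.0, 0.471]
ft_force: [-0.5, -0.2, -2.4]
opening: 0.422
grip_force: 29.2
```

{"method": "move_arm", "body": {"commands": [[[0,0,-0.02],0,-1],[[0,0,-0.02],0,-1],[[0,0,0],0,-1]]}}

```text
t: 13.62
eef_pos: [521.3, 184.8, 334.2]
tcp_rot: [3.142, 0.0, 0.471]
ft_force: [0.0, 0.5, -2.5]
opening: 0.426
grip_force: 29.2
```

{"method": "move_arm", "body": {"commands": [[[0,0,-0.02],0,-1],[[0,0,-0.02],0,-1],[[0,0,0],0,-1]]}}

```text
t: 13.87
eef_pos: [521.3, 184.8, 332.9]
tcp_rot: [3.142, 0.0, 0.471]
ft_force: [-0.5, 0.4, -3.3]
opening: 0.429
grip_force: 29.2
```

{"method": "move_arm", "body": {"commands": [[[0,0,-0.02],0,-1],[[0,0,0],0,-1],[[0,0,0],0,-1]]}}

```text
t: 14.12
eef_pos: [521.3, 184.8, 332.4]
tcp_rot: [3.142, 0.0, 0.471]
ft_force: [-0.2, 0.5, -2.5]
opening: 0.422
grip_force: 29.2
```

Now 4.5 mm below the expected shoulder contact with no force, so the key looks to be in the keyway. I'll go on to the lap.

{"method": "move_arm", "body": {"commands": [[[0,0,-0.02],0,-1],[[0,0,-0.02],0,-1],[[0,0,0],0,-1]]}}

```text
t: 14.37
eef_pos: [521.3, 184.8, 331.1]
tcp_rot: [3.142, 0.0, 0.471]
ft_force: [-0.9, -0.1, -3.6]
opening: 0.427
grip_force: 29.2
```

{"method": "move_arm", "body": {"commands": [[[0,0,-0.02],0,-1],[[0,0,0],0,-1],[[0,0,0],0,-1]]}}

```text
t: 14.62
eef_pos: [521.3, 184.8, 330.6]
tcp_rot: [3.142, 0.0, 0.471]
ft_force: [0.4, -0.2, -2.2]
opening: 0.424
grip_force: 29.2
```

{"method": "move_arm", "body": {"commands": [[[0,0,-0.02],0,-1],[[0,0,0],0,-1],[[0,0,0],0,-1]]}}

```text
t: 14.87
eef_pos: [521.3, 184.8, 330.0]
tcp_rot: [3.142, 0.0, 0.471]
ft_force: [0.4, 0.7, -2.4]
opening: 0.422
grip_force: 29.2
```

{"method": "move_arm", "body": {"commands": [[[0,0,-0.015],0,-1],[[0,0,0],0,-1],[[0,0,0],0,-1]]}}

```text
t: 15.12
eef_pos: [521.3, 184.8, 329.6]
tcp_rot: [3.142, 0.0, 0.471]
ft_force: [0.0, 0.2, -2.8]
opening: 0.423
grip_force: 29.2
```

{"method": "move_arm", "body": {"commands": [[[0,0,0],0,-0.1],[[0,0,0],0,0],[[0,0,0],0,0.1],[[0,0,0],0,0.2],[[0,0,0],0,0.3],[[0,0,0],0,0.4],[[0,0,0],0,0.4],[[0,0,0],0,0.4],[[0,0,0],0,0.4]]}}

```text
t: 15.87
eef_pos: [521.3, 184.8, 329.6]
tcp_rot: [3.142, -0.0, 0.471]
ft_force: [0.8, -1.0, -0.6]
opening: 0.703
grip_force: 0.0
```

Released. I'll back straight up and check with the wrist camera.

{"method": "move_arm", "body": {"commands": [[[0,0,0.3],0,0.4],[[0,0,0.6],0,0.4],[[0,0,0.9],0,0.4],[[0,0,1],0,0.4],[[0,0,1],0,0.4],[[0,0,0],0,0.4],[[0,0,0],0,0.4]]}}

```text
t: 16.45
eef_pos: [521.1, 184.8, 445.6]
tcp_rot: [3.141, -0.003, 0.471]
ft_force: [0.1, -0.2, -1.4]
opening: 0.698
grip_force: 0.0
```

```bash
python3 - <<'E'
from h import *
import fit
from scipy.ndimage import gaussian_filter
from scipy.optimize import minimize
np.set_printoptions(precision=2,suppress=True)
w=read_camera("wrist")
g=gaussian_filter(cv2.cvtColor(w["image"],cv2.COLOR_RGB2GRAY).astype(float),1.0)
m=np.minimum(np.hypot(cv2.Sobel(g,-1,1,0),cv2.Sobel(g,-1,0,1)),80).astype(np.float32)
def S(p):
    s=0
    for P,z in zip(fit.edges(p[0],p[1],p[2]/20)[:3],(6,40,40)):
        P[:,2]=130+z+p[3]; P=np.concatenate([np.linspace(P[i],P[i+1],4)[:-1] for i in range(len(P)-1)])
        u=proj(w,P).astype(np.float32); s+=cv2.remap(m,u[None,:,0],u[None,:,1],1).mean()
    return s
for z in (0,8):
    k=[521.7,184.2,2.08*20,z]
    r=minimize(lambda p:-S(p),k,method="Nelder-Mead",options=dict(initial_simplex=np.array([[0,0,0,0],[1.5,0,0,0],[0,1.5,0,0],[0,0,1.,0],[0,0,0,3]])+k)); print(z,r.x[:2],r.x[2]/20,r.x[3],r.fun)
u,v=proj(w,[521.7,184.2,150])[0].astype(int); u=np.clip(u,130,510);v=np.clip(v,100,380)
b=read_camera("scene")
A=cv2.resize(w["image"][v-100:v+100,u-130:u+130],(390,300),interpolation=2);B=cv2.resize(b["image"][240:360,410:566],(390,300),interpolation=2)
cv2.imwrite("pics/end.png",np.hstack([A,B])[:,:,::-1])
E
```

```text
0 [521.69 184.92] 2.059014253016712 0.3685975940895737 -212.0657958984375
8 [521.82 185.03] 2.0666940987309426 0.5026005161901465 -211.99465942382812
```

View pics/end.png

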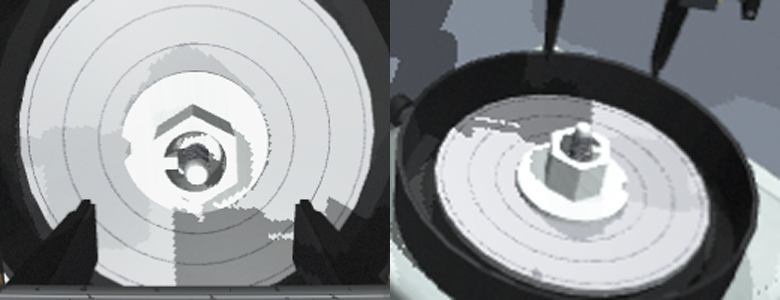

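The flange sits flat on the lap. Both fits give a height of about 0.4 mm and a centre offset of about 0.8 mm, and the gripper is clear.

```bash
python3 -c "
from cell import env
print(env.job_done())"
```

```text
the job is handed in; nothing more can be done
None
```

The flange is on the spindle, boss up with its key in the keyway, lying flat on the lap. It is released, and the job was handed in at about 16.5 s; the hand-in returned no verdict. The last camera fit put it about 0.4 mm above the lap and 0.8 mm off centre, and the wrist felt no contact force on the way down.

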